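# Unload the inspected board from the clamp stage behind two pots

### The arm

A 6-joint arm with a two-finger parallel gripper is mounted at the origin on the work surface. World frame = base frame: x ahead of the robot, y to its left, z up, the work surface at z = 0. Lengths are in m, angles in rad, forces in N, time in s.
With the tool pointing down it reaches from about 0.3 to 0.825 m from the base axis. Payload 5.4 kg.
Tool frame: the origin (TCP) lies at the very end of the fingers, on their centre line; the grasp point (between the pads) lies 19 mm behind it; z points along the fingers, x is the direction in which the jaws open and shut, and the axes are right-handed (so a half turn about z gives the same grasp; the last joint's range is limited). The gripper opens to 92 mm and grips with 3 to 60 N. Pads are 20 mm wide; open, the fingers measure 128 mm over their backs; the gripper's body (75 mm by 189 mm) begins 69 mm behind the grasp point.
Start: joints at [0.91, 0.158, 1.597, -0, 1.386, -0.21], TCP at [0.251, 0.518, 0.215] pointing down, gripper open.
Joint ranges: [-2.91, 2.91], [-0.94, 2.29], [0.18, 2.7], [-1.29, 4.43], [0.17, 2.64], [-3, 3]. Speed limits (rad/s): [2.57, 2.57, 3.14, 3.14, 3.14, 3.14].

### API

Orientations are given as a rotation vector (axis times angle).
In Python, from workcell import bot gives the robot as it stands. Calls block until the motion is done:
- bot.goto(position, orientation): joint-space move of the TCP to a pose.
- bot.line_to(position, rot=None, max_speed=0.15): straight line of the TCP; rot=None keeps the orientation; max_speed is the mean speed in m/s.
- bot.set_joints(angles): joint-space move.
- bot.set_gripper(opening, newtons=None): opening from 0.0 (shut) to 1.0 (fully open); newtons is the grip in N (None keeps the last); returns when the fingers have stopped.
- bot.hold(seconds).
- bot.inverse_kinematics(position, orientation): joint angles nearest the present ones, or None.
- bot.read_camera(name): name is "scene" or "top" or "wrist"; returns a dict with "pixels" (420x560x3 uint8, blue, green, red), "fx", "fy", "cx", "cy" (pixels), "R" (3x3) and "t" (3): a world point X has camera coordinates R X + t. Camera axes: x right, y down, z forward; pixel columns grow to the right and rows downward; lengths in m; the calibration is good to about 2 mm. The wrist camera is an equidistant fisheye: a pixel r from the principal point sees the ray r / f radians off the axis. A picture is of the moment at which its call begins. There is no depth.
A pose or a line that the arm cannot do raises bot.MotionError and nothing moves.
- bot.job_done(): hands the job in, once; it reports no verdict.
Readings, each from a call of its own:
- bot.current_clock(): time.
- bot.current_joints(): joint angles.
- bot.current_joint_vel(): joint speeds.
- bot.current_effort(): joint torques, N m.
- bot.current_ee_pos(): TCP position.
- bot.current_tool_rot(): TCP orientation.
- bot.current_contact_force(): force on the tool from outside, world axes, zero at the start.
- bot.current_ft_torque(): the same for the moment, N m.
- bot.current_opening(): opening from 0.0 (shut) to 1.0 (fully open).
Only numpy, scipy, OpenCV 4.12 (cv2) and the standard library are available. Lean on these libraries where they do the work, as an engineer would, in place of code of your own. Each camera call takes 0.05 s, during which the arm holds its last target. There are 200 camera calls.

### The job

First clear both lidded pots from in front of the clamp stage onto the grey side mat; only then lift the red clamp bar well up (about 60 degrees or more, it stays up by itself), slide the circuit board out towards the pots' discs and lay it flat inside the green tray. When the board is in the tray, put each pot back in the middle of the disc of its own lid's colour, leaving the bar up. Set everything down rather than dropping it, and keep the pots upright throughout.

Things in the scene. Friction and masses are not known exactly. Their poses are not given: they have to be found in the camera images.
- stage: Fixed clamp stage 95 x 76 mm, deck 20 mm up. Origin at table level; x along the board channel, away from the discs; y left, seen from the robot. Channel 57 mm wide, x -30 to 55 mm; lips over its edges (undersides 28 mm up, gap 45 mm) prevent lifting the board until slid 75 mm along -x. End stop behind. Bar's hinge line: parallel to y, x = +100, 40 mm up, between posts 50 mm high.
- bar (a joint): Red U-shaped clamp bar hinged at the far end of the stage. Angle in rad: 0 = down over the board (starts 0 to 0.08), positive = lifted up and away from the robot, stop at 1.6. Down, its cross piece lies between the board's heat sink and connector and holds the board in. Stiff hinge: 2 to 3 N at the handle lifts it; it stays where left.
- bar_handle (a point): Middle of the grip of the black round rod (10 mm diameter, 50 mm free, along stage y) on the bar's free end, stage -y side. 100 mm from the hinge line: at angle 0 it is at stage x = 0, y = -74 mm, 40 mm above the table; it swings up and towards stage +x in the stage's x-z plane. The rod can turn between the fingers.
- board_center (a point): Green circuit board 100 (x) x 50 (y) x 4 mm, 80 g; point: centre of the bare board, 2 mm above its underside. Starts in the channel, parallel to the stage axes, underside 20 mm up. Grip it by the grey finned heat sink: 26 (x) x 28 (y) mm, 24 mm high above the board's top, centred 34 mm from the board's centre along board -x, ahead of the channel. White connector 12 mm high at +24 mm.
- blue_pot_center (a point): Centre (half-way up) of the upright white round pot with blue lid: 44 mm diameter, 62 mm high, about 120 g. Starts in the middle of the blue disc.
- yellow_pot_center (a point): Centre (half-way up) of the upright amber round pot with yellow lid: 44 mm diameter, 62 mm high, about 120 g. Starts in the middle of the yellow disc.
- blue_disc: Fixed blue disc on the table, 72 mm diameter, 2 mm thick; origin at the centre of its underside. Home of the blue-lidded pot.
- yellow_disc: Fixed yellow disc on the table, 72 mm diameter, 2 mm thick; origin at the centre of its underside. Home of the yellow-lidded pot.
- mat: Fixed flat dark grey side mat, 190 (x) x 110 (y) x 3 mm, on one side of the table; origin at the centre of its underside, axes along its sides. Room for both pots side by side along its x axis.
- tray: Fixed shallow green tray, 132 (x) x 82 (y) x 10 mm outside, walls and floor 4 to 5 mm thick, on the other side of the table; origin at the centre of its underside. The board lies in it flat with its long side along the tray's x axis, either way round.

How it is judged:
On the way, in this order (a step that is already met when the one before it is completed fails the run):
1. both pots stand upright and released on the grey mat (x of blue_pot_center in the frame of mat between -0.085 and 0.085 m and y of blue_pot_center in the frame of mat between -0.045 and 0.045 m and z of blue_pot_center in the frame of mat between 0.029 and 0.04 m and angle between each of blue_pot_center, yellow_pot_center's own z axis and vertical below 0.15 rad and contact force between each of blue_pot, yellow_pot and the fingers below 0.1 N and linear speed of each of blue_pot, yellow_pot below 0.03 m/s and x of yellow_pot_center in the frame of mat between -0.085 and 0.085 m and y of yellow_pot_center in the frame of mat between -0.045 and 0.045 m and z of yellow_pot_center in the frame of mat between 0.029 and 0.04 m), for 0.2 s.
2. the clamp bar is lifted past 0.9 rad (value of joint bar above 0.9 rad), for 0.2 s.
3. the board lies flat and released in the green tray (horizontal distance between board_center and tray below 0.02 m and z of board_center in the frame of tray between 0.002 and 0.01 m and angle between board_center's own z axis and vertical below 0.06 rad and contact force between board and the fingers below 0.1 N and linear speed of board below 0.03 m/s), for 0.2 s.
4. each pot is back on the disc of its own colour (horizontal distance between blue_pot_center and blue_disc below 0.015 m and z of blue_pot_center in the frame of blue_disc between 0.028 and 0.038 m and angle between each of blue_pot_center, yellow_pot_center's own z axis and vertical below 0.1 rad and contact force between each of blue_pot, yellow_pot and the fingers below 0.1 N and linear speed of each of blue_pot, yellow_pot below 0.03 m/s and horizontal distance between yellow_pot_center and yellow_disc below 0.015 m and z of yellow_pot_center in the frame of yellow_disc between 0.028 and 0.038 m), for 0.2 s.
At the end, for the whole second after the job is handed in: The board lies flat in the green tray (centre within 20 mm of the tray's), each pot stands upright within 15 mm of the centre of the disc of its own lid's colour, the clamp bar is still up (beyond 0.9 rad), and all is released and at rest (all of step 3 and all of step 4 and value of joint bar above 0.9 rad); the robot touches nothing.
It fails at once if the blue pot is tipped beyond about 35 degrees (angle between blue_pot_center's own z axis and vertical above 0.6 rad).
It fails at once if the yellow pot is tipped beyond about 35 degrees (angle between yellow_pot_center's own z axis and vertical above 0.6 rad).
It fails at once if the blue pot is let go in the air, more than about 4 cm up (height (world z) of blue_pot_center above 0.075 m and contact force between blue_pot and the arm below 0.01 N and contact force between blue_pot and the fingers below 0.01 N).
It fails at once if the yellow pot is let go in the air, more than about 4 cm up (height (world z) of yellow_pot_center above 0.075 m and contact force between yellow_pot and the arm below 0.01 N and contact force between yellow_pot and the fingers below 0.01 N).
It fails at once if the board is let go in the air, more than about 4 cm up (height (world z) of board_center above 0.065 m and contact force between board and the arm below 0.01 N and contact force between board and the fingers below 0.01 N).
It also fails if it takes over 144 s, if anything falls off the work surface, if the arm or the gripper's body presses on something with over 40 N, if the wrist force passes 120 N, or if a joint passes its speed limit or range.

## Working session

There is one attempt and no reset: what is moved stays moved. The work goes in short steps, each a Python script; the robot and the scene stay as the last script left them, time stands still between calls to the robot, and variables do not carry over. Pictures are saved under pics/ and viewed, about 12 in all and at most 16, crops included, and the job is handed in when it is done.

```bash
ls; mkdir -p pics
python3 - <<'E'
from workcell import bot
import cv2
for n in("scene","top"):
    c=bot.read_camera(n);cv2.imwrite(f"pics/{n}0.png",c["pixels"]);print(n,c["fx"],c["fy"],c["cx"],c["cy"],c["R"],c["t"])
print(bot.current_tool_rot(),bot.current_clock())
E
```

```text
pics
scene 388.446062832743 388.446062832743 280.73440537588147 213.52256154853302 [[-0.7072303   0.70684137  0.01416285]
 [ 0.48581972  0.50044566 -0.71661241]
 [-0.51361904 -0.49992942 -0.6973278 ]] [ 0.41878572 -0.2481887   1.22960356]
top 383.8396622932421 383.8396622932421 279.944707349654 204.933812106344 [[ 0.01102132 -0.99993193 -0.00383038]
 [-0.98834897 -0.01031195 -0.15185511]
 [ 0.15180528  0.0054594  -0.98839534]] [-1.74486644e-04  5.85294740e-01  9.69041046e-01]
[ 2.66124846e+00  1.66842588e+00 -2.42102192e-03] 0.1
```

View pics/top0.png

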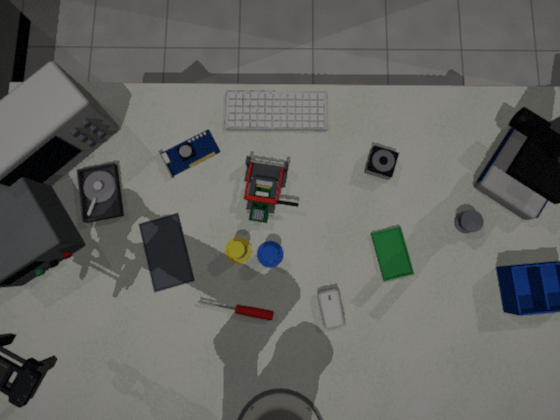

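View pics/scene0.png

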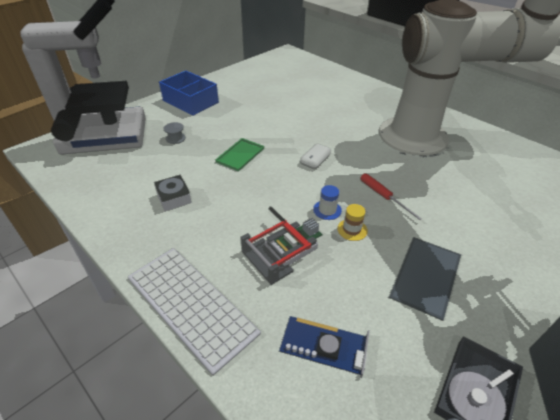

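```bash
cat > h.py <<'E'
import numpy as np, cv2
from workcell import bot
def ray(c,uv):
    R,t=np.array(c["R"]),np.array(c["t"])
    d=R.T@np.array([(uv[0]-c["cx"])/c["fx"],(uv[1]-c["cy"])/c["fy"],1.])
    return -R.T@t,d
def cast(c,uv,z):
    o,d=ray(c,uv); return (o+d*(z-o[2])/d[2])[:2]
def proj(c,X):
    p=np.array(c["R"])@np.asarray(X)+np.array(c["t"]); return c["fx"]*p[0]/p[2]+c["cx"],c["fy"]*p[1]/p[2]+c["cy"]
def wproj(c,X):  # fisheye
    p=np.array(c["R"])@np.asarray(X)+np.array(c["t"]); r=np.hypot(p[0],p[1]); k=c["fx"]*np.arctan2(r,p[2])/max(r,1e-9)
    return k*p[0]+c["cx"],k*p[1]+c["cy"]
def wcast(c,uv,z):
    a=np.array([(uv[0]-c["cx"])/c["fx"],(uv[1]-c["cy"])/c["fy"]]); th=np.hypot(*a); s=np.sin(th)/max(th,1e-9)
    R,t=np.array(c["R"]),np.array(c["t"]); d=R.T@np.array([s*a[0],s*a[1],np.cos(th)]); o=-R.T@t
    return (o+d*(z-o[2])/d[2])[:2]
def mask(img,h0,h1,s0,v0,box):
    hsv=cv2.cvtColor(img,cv2.COLOR_BGR2HSV); m=cv2.inRange(hsv,(h0,s0,v0),(h1,255,255))
    if h0==0: m|=cv2.inRange(hsv,(172,s0,v0),(180,255,255))
    k=np.zeros_like(m); x0,y0,x1,y1=box; k[y0:y1,x0:x1]=255; return m&k
def big(m):
    cs,_=cv2.findContours(m,cv2.RETR_EXTERNAL,cv2.CHAIN_APPROX_NONE); return max(cs,key=cv2.contourArea)
E
python3 - <<'E'
from h import *
t=bot.read_camera("top");s=bot.read_camera("scene")
ti,si=t["pixels"],s["pixels"]
a=cv2.resize(ti[140:280,210:310],None,fx=4,fy=4,interpolation=cv2.INTER_CUBIC)
b=cv2.resize(si[170:290,230:380],None,fx=2.6,fy=2.6,interpolation=cv2.INTER_CUBIC)
o=np.zeros((560,800,3),np.uint8);o[:560,:400]=a;o[:b.shape[0],400:400+b.shape[1]]=b[:,:400];cv2.imwrite("pics/crop1.png",o)
for n,h,box in(("tray",(40,85,80,40),(350,210,430,300)),):
    c=big(mask(ti,*h,box)); r=cv2.minAreaRect(c)
    p=np.array([cast(t,q,.01) for q in cv2.boxPoints(r)]);print(n,r,p.mean(0),p)
g=cv2.cvtColor(ti,cv2.COLOR_BGR2GRAY);m=((g<75)*255).astype(np.uint8);k=np.zeros_like(m);k[205:300,133:200]=255
r=cv2.minAreaRect(big(m&k));p=np.array([cast(t,q,.003) for q in cv2.boxPoints(r)]);print("mat",r,p.mean(0),p)
for n,h in(("blue",(100,130,110,50)),("yel",(15,35,110,60))):
    c=big(mask(ti,*h,(215,230,295,280)));x=cv2.minEnclosingCircle(c);print(n,x,cast(t,x[0],.002),cast(t,x[0],.064),cv2.fitEllipse(c))
E
```

```text
tray ((392.0302429199219, 253.26211547851562), (50.45981216430664, 30.70899772644043), 74.87599182128906) [ 0.46344202 -0.29517021] [[ 0.51672853 -0.2393529 ]
 [ 0.53930025 -0.32008223]
 [ 0.40975823 -0.35026204]
 [ 0.38798106 -0.27098368]]
mat ((165.85296630859375, 251.91180419921875), (70.57786560058594, 42.44373321533203), 75.96376037597656) [0.46124204 0.31360675] [[0.53807404 0.39757704]
 [0.56764716 0.28629622]
 [0.38368559 0.23102246]
 [0.35556135 0.33953127]]
blue ((269.9285583496094, 253.92857360839844), 13.09356689453125) [0.45766399 0.03191675] [0.45610358 0.0300564 ] ((269.76470947265625, 253.78179931640625), (25.04616355895996, 25.428983688354492), 31.744861602783203)
yel ((237.69651794433594, 250.02735900878906), 13.303609848022461) [0.46718485 0.11929488] [0.46505939 0.11224877] ((237.81988525390625, 249.83193969726562), (24.98381805419922, 25.64997100830078), 27.200786590576172)
```

View pics/crop1.png

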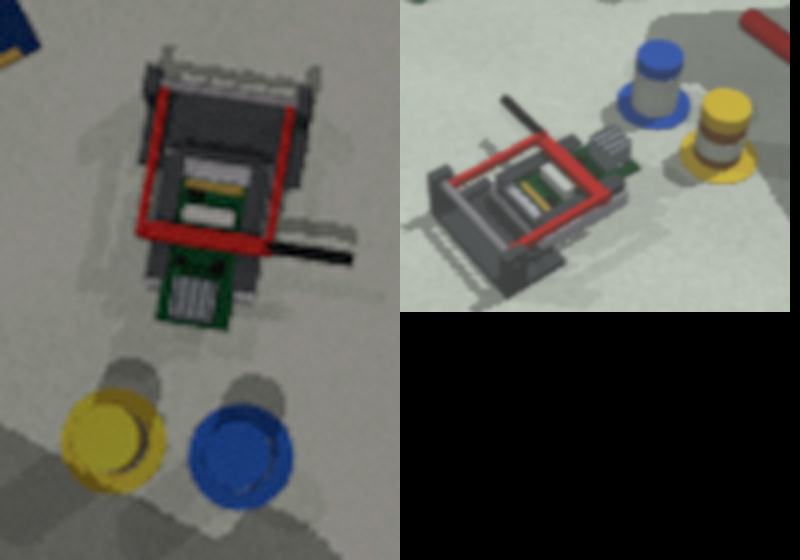

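```bash
cat >> h.py <<'E'
from scipy.spatial.transform import Rotation as Rot
def down(a):
    x=np.array([np.cos(a),np.sin(a),0]);z=np.array([0,0,-1.]);return Rot.from_matrix(np.c_[x,np.cross(z,x),z]).as_rotvec()
def best(p,a):  # pick the half turn with the last joint nearest the middle
    c=[]
    for k in(0,np.pi):
        j=bot.inverse_kinematics(list(p),list(down(a+k)))
        if j is not None: c.append((abs(j[5]),tuple(down(a+k))))
    return list(min(c)[1])
E
python3 - <<'E'
from h import *
p=[.52,.07,.33];r=best(p,np.radians(-8));bot.goto(p,r)
bot.set_gripper(.65)
w=bot.read_camera("wrist");cv2.imwrite("pics/w1.png",w["pixels"]);np.save("w1.npy",w,allow_pickle=True)
print(bot.current_joints(),w["fx"],w["cx"],w["cy"],-np.array(w["R"]).T@w["t"],bot.current_clock())
E
```

```text
[-9.67726490e-02 -2.47229196e-02  1.56425759e+00  7.40343793e-06
  1.60201781e+00  4.29384037e-02] 325.19226210127806 277.845172854551 208.29646479622892 [0.5288744  0.13460121 0.50051176] 2.8167
```

View pics/w1.png

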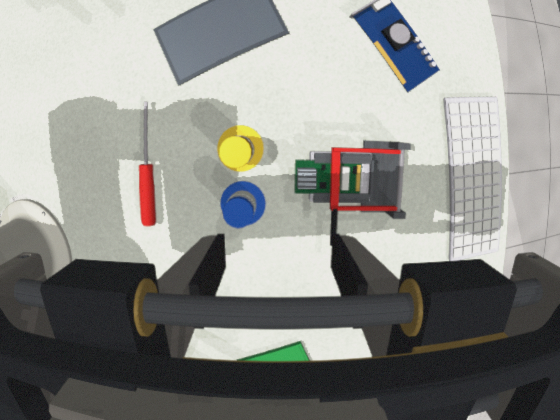

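Run:
```python
from h import *
w=np.load("w1.npy",allow_pickle=True).item();wi=w["pixels"]
t=bot.read_camera("top")
for n,h in(("blue",(100,130,110,50)),("yel",(15,35,110,60))):
    c=big(mask(wi,*h,(210,115,275,235)))[:,0]
    P=np.array([wcast(w,q,.002) for q in c]).astype(np.float32);print(n,cv2.fitEllipse(P),cv2.minEnclosingCircle(P))
# red bar in wrist: cross+arms at z~.04
for nm,c,i,f,box in(("w",w,wi,wcast,(285,135,420,250)),):
    m=mask(i,0,8,120,60,box);q=big(m)[:,0];P=np.array([f(c,x,.045) for x in q]).astype(np.float32);r=cv2.minAreaRect(P);print("bar",r,cv2.boxPoints(r))
    m=mask(i,45,90,80,20,(290,155,345,200));q=big(m)[:,0];P=np.array([f(c,x,.024) for x in q]).astype(np.float32);r=cv2.minAreaRect(P);print("board",r,cv2.boxPoints(r))
o=cv2.resize(wi[130:245,285:420],None,fx=5.9,fy=5.2,interpolation=cv2.INTER_CUBIC);cv2.imwrite("pics/c2.png",o)
```

```text
blue ((0.4578041732311249, 0.0309449452906847), (0.06795385479927063, 0.07452068477869034), 143.29515075683594) ((0.45662933588027954, 0.03004956617951393), 0.03845379129052162)
yel ((0.46846136450767517, 0.11866869777441025), (0.06977031379938126, 0.06987931579351425), 64.01416015625) ((0.4685334265232086, 0.11853043735027313), 0.03574136644601822)
bar ((0.6459463238716125, 0.05171351879835129), (0.09164761006832123, 0.10426440089941025), 81.89989471435547) [[ 0.5878775   0.01369247]
 [ 0.6911017  -0.00099871]
 [ 0.70401514  0.08973457]
 [ 0.600791    0.10442574]]
board ((0.571118950843811, 0.0630853921175003), (0.04797262325882912, 0.051413536071777344), 82.23744201660156) [[0.54240793 0.04279105]
 [0.59335035 0.03584672]
 [0.59983    0.08337974]
 [0.54888755 0.09032407]]
```

View pics/c2.png

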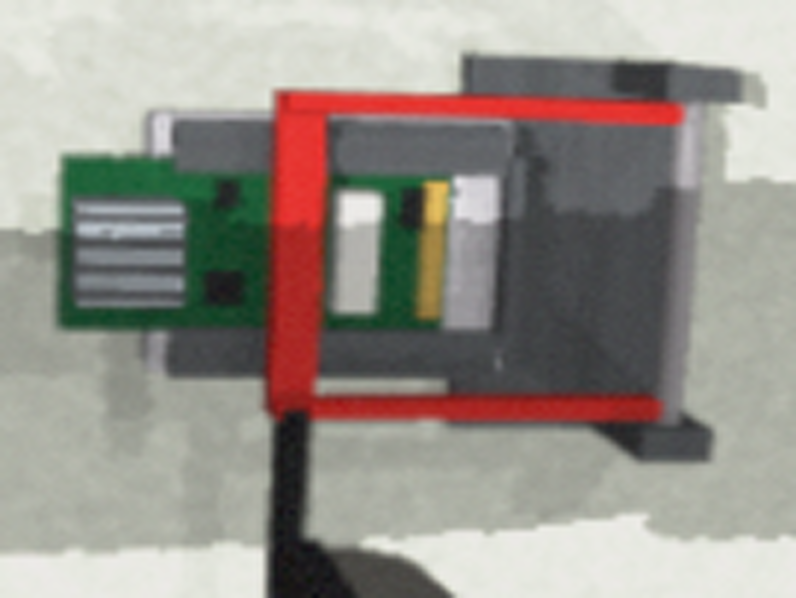

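Run:
```python
from h import *
w=np.load("w1.npy",allow_pickle=True).item()
t=bot.read_camera("top");s=bot.read_camera("scene")
ya=np.radians(-8);X=np.array([np.cos(ya),np.sin(ya)]);Y=np.array([-X[1],X[0]])
F=np.array([.5456,.0666])
L=lambda p:(np.round(np.dot(p-F,X),4),np.round(np.dot(p-F,Y),4))
print("rod wrist",[L(wcast(w,q,.042)) for q in((285+290/5.9,130+425/5.2),(285+287/5.9,130+500/5.2))])
g=cv2.cvtColor(t["pixels"],cv2.COLOR_BGR2GRAY);m=((g<45)*255).astype(np.uint8);m[:, :276]=0;m[:,303:]=0;m[:196]=0;m[212:]=0
c=big(m)[:,0];r=cv2.minAreaRect(c);print("rod top px",r);P=np.array([cast(t,q,.042) for q in cv2.boxPoints(r)]);print([L(p) for p in P])
c=big(mask(t["pixels"],45,90,60,15,(235,190,285,225)))[:,0];P=np.array([cast(t,q,.024) for q in c]).astype(np.float32);r=cv2.minAreaRect(P);print("board top",r,[L(p) for p in cv2.boxPoints(r)])
c=big(mask(t["pixels"],0,8,120,50,(235,150,300,215)))[:,0];P=np.array([cast(t,q,.045) for q in c]).astype(np.float32);r=cv2.minAreaRect(P);print("bar top",r,[L(p) for p in cv2.boxPoints(r)])
# deck front corners (lip tops ~z .032) wrist
print("lips",[L(wcast(w,(285+x/5.9,130+y/5.2),.03)) for x,y in((150,112),(148,375),(513,120),(500,370))])
```

```text
rod wrist [(np.float64(0.0573), np.float64(-0.0499)), (np.float64(0.0576), np.float64(-0.072))]
rod top px ((286.4941711425781, 200.59339904785156), (21.520511627197266, 8.109177589416504), 3.5763344764709473)
[(np.float64(0.0489), np.float64(-0.0423)), (np.float64(0.0706), np.float64(-0.0403)), (np.float64(0.0756), np.float64(-0.0973)), (np.float64(0.0538), np.float64(-0.0991))]Traceback (most recent call last):
  File "<stdin>", line 10, in <module>
  File "h.py", line 23, in big
    cs,_=cv2.findContours(m,cv2.RETR_EXTERNAL,cv2.CHAIN_APPROX_NONE); return max(cs,key=cv2.contourArea)
                                                                             ~~~^^^^^^^^^^^^^^^^^^^^^^^^
ValueError: max() iterable argument is empty
```

Run:
```python
from h import *
w=np.load("w1.npy",allow_pickle=True).item()
t=bot.read_camera("top");I=cv2.imread("pics/top0.png")
ya=np.radians(-8);X=np.array([np.cos(ya),np.sin(ya)]);Y=np.array([-X[1],X[0]])
F=np.array([.5456,.0666])
L=lambda p:[float(np.round(np.dot(p-F,X),4)),float(np.round(np.dot(p-F,Y),4))]
def rep(n,m,z):
    P=np.array([cast(t,q,z) for q in big(m)[:,0]]).astype(np.float32);r=cv2.minAreaRect(P);print(n,r[1:],[L(p) for p in cv2.boxPoints(r)])
g=cv2.cvtColor(I,cv2.COLOR_BGR2GRAY);m=((g<45)*255).astype(np.uint8);m[:, :278]=0;m[:,303:]=0;m[:196]=0;m[212:]=0
rep("rod",m,.042)
rep("board",mask(I,45,90,60,15,(235,202,285,225)),.024)
rep("bar",mask(I,0,8,120,50,(235,150,300,215)),.045)
print("lips",[L(wcast(w,(285+x/5.9,130+y/5.2),.03)) for x,y in((150,112),(148,375),(513,120),(500,370))])
```

```text
rod ((0.05185761675238609, 0.007504034321755171), 81.00750732421875) [[0.052, -0.0989], [0.0595, -0.0991], [0.0604, -0.0472], [0.0529, -0.0471]]
board ((0.048292554914951324, 0.05105144903063774), 81.91329956054688) [[-0.0006, -0.0249], [0.0504, -0.025], [0.0505, 0.0233], [-0.0006, 0.0234]]
bar ((0.0939430445432663, 0.10284489393234253), 81.45532989501953) [[0.0477, -0.0478], [0.1506, -0.0488], [0.1515, 0.0451], [0.0486, 0.0461]]
lips [[0.0219, 0.0369], [0.0226, -0.0381], [0.1144, 0.0367], [0.1145, -0.0364]]
```

```bash
cat >> h.py <<'E'
BD=np.array([.4577,.0314]);YD=np.array([.468,.1188])
ma=np.radians(17.3);MX=np.array([np.cos(ma),np.sin(ma)]);MC=np.array([.461,.3136])
BM=MC-.045*MX;YM=MC+.045*MX
ya=np.radians(-8.2);SX=np.array([np.cos(ya),np.sin(ya)]);SY=np.array([-SX[1],SX[0]]);F=np.array([.5456,.0663])
def mv(p,zs,src,dst,a,b,zup=.13):
    "move pot: src at yaw a, TCP heights zs=(pick,place)"
    S=lambda z:[*src,z];D=lambda z:[*dst,z]
    r=best(S(zup),a);bot.goto(S(zup),r);bot.line_to(S(zs[0]),max_speed=.12)
    bot.set_gripper(.3,20);print(p,"grip",bot.current_opening())
    bot.line_to(S(zup),max_speed=.15);print("held",bot.current_opening())
    r=best(D(zup),b);bot.goto(D(zup),r);bot.line_to(D(zs[1]),max_speed=.08)
    bot.set_gripper(.65);bot.hold(.2);bot.line_to(D(zup),max_speed=.2);print("t",bot.current_clock())
E
python3 - <<'E'
from h import *
pa=np.radians(-6.6)
mv("yellow",(.024,.0255),YD,YM,pa,ma+np.pi/2)
mv("blue",(.024,.0255),BD,BM,pa,ma+np.pi/2)
bot.goto([.40,.05,.33],best([.4,.05,.33],ya))
c=bot.read_camera("top");s=bot.read_camera("scene")
o=np.hstack([c["pixels"][130:330,100:450],s["pixels"][130:330,200:500]]);cv2.imwrite("pics/m1.png",cv2.resize(o,None,fx=1.2,fy=1.2))
for n,h in(("blue",(100,130,110,50)),("yel",(15,35,110,60))):
    x=cv2.minEnclosingCircle(big(mask(c["pixels"],*h,(130,200,205,300))));q=cast(c,x[0],.065);print(n,x,q,MX@(q-MC),np.cross(MX,q-MC))
E
```

```text
yellow grip 0.47692308159077623
held 0.4779066676840148
t 10.35
blue grip 0.47753161309296316
held 0.4766025568027883
t 17.9333
blue ((162.9512176513672, 268.0975646972656), 9.325506210327148) [0.41760574 0.29980061] -0.045534728359339374 -0.0002707530920733302
yel ((154.61111450195312, 233.3333282470703), 9.23386287689209) [0.50519617 0.32622908] 0.04595234256684628 -0.0010850758525622773<stdin>:9: DeprecationWarning: Arrays of 2-dimensional vectors are deprecated. Use arrays of 3-dimensional vectors instead. (deprecated in NumPy 2.0)
```

View pics/m1.png

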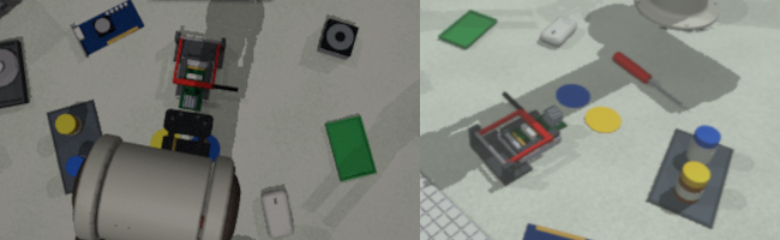

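Run:
```python
from h import *
s=bot.read_camera("scene")
for n,h,b in(("blue",(100,130,90,40),(300,190,345,225)),("yel",(15,35,110,60),(335,210,375,245))):
    P=np.array([cast(s,q,.002) for q in big(mask(s["pixels"],*h,b))[:,0]]).astype(np.float32);print(n,cv2.fitEllipse(P))
H=F+.0567*SX-.0735*SY
def pos(th,dz=0): return [*(H+SX*.1*(1-np.cos(th))),.040-.019+.1*np.sin(th)+dz]
r=best(pos(0,.12),ya);bot.goto(pos(0,.12),r);bot.line_to(pos(.03),max_speed=.12)
bot.set_gripper(0,25);print("grip",bot.current_opening()*92,bot.current_contact_force())
for th in np.linspace(.03,1.5,13)[1:]:
    bot.line_to(pos(th),max_speed=.08)
    f=bot.current_contact_force();print(round(th,2),np.round(f,1),round(bot.current_opening()*92,1))
bot.set_gripper(.5);bot.hold(.2)
bot.line_to(pos(1.5,.1));p=[.42,-.1,.33];bot.goto(p,best(p,ya))
s=bot.read_camera("scene");t=bot.read_camera("top")
o=np.hstack([t["pixels"][130:330,170:420],s["pixels"][130:330,200:430]]);cv2.imwrite("pics/m2.png",cv2.resize(o,None,fx=1.65,fy=1.65));print(bot.current_clock())
```

```text
blue ((0.45934662222862244, 0.03176228702068329), (0.06650178879499435, 0.06728754192590714), 39.28738784790039)
yel ((0.46899738907814026, 0.11753733456134796), (0.06695729494094849, 0.0683024674654007), 59.57322692871094)
grip 8.937568600965037 [ 0.98984588 -0.45429625 -0.72748318]
0.15 [ 1.  -0.2 -0.1] 8.7
0.28 [-0.7 -0.7  0.1] 9.4
0.4 [-5.3 -0.3  1.5] 8.9
0.52 [-7.8 -0.1  3.7] 9.1
0.64 [-9.6 -0.4  6.4] 9.5
0.76 [-12.7   0.7  10.5] 9.0
0.89 [-15.4   0.7  13.7] 8.9
1.01 [-10.9   0.7  15. ] 9.0
1.13 [-6.5 -0.7 10.8] 8.7
1.26 [-3.3 -1.3  7.7] 9.3
1.38 [-1.3  0.2  7. ] 9.1
1.5 [0.7 0.2 6.6] 9.2
28.95
```

View pics/m2.png

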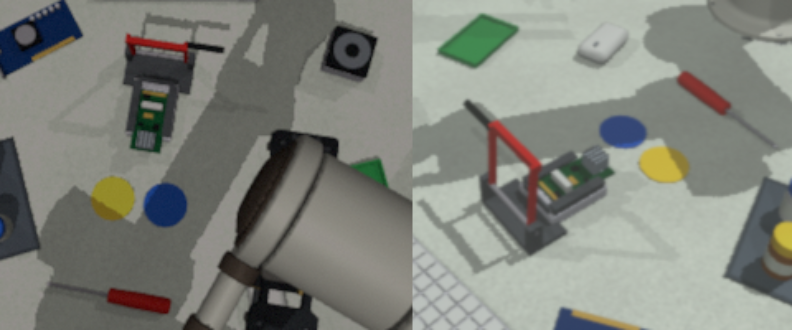

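Run:
```python
from h import *
s=bot.read_camera("scene");p=[.42,.0,.36]
P=np.array([cast(s,q,.01) for q in big(mask(s["pixels"],40,85,80,40,(205,130,275,175)))[:,0]]).astype(np.float32);print("tray scene",cv2.minAreaRect(P))
C=F+.016*SX
z=.028
k=0 if np.allclose(best([*C,.15],ya),down(ya)) else np.pi
bot.goto([*C,.15],list(down(ya+k)));t=bot.read_camera("wrist");cv2.imwrite("pics/w2.png",cv2.resize(t["pixels"][100:340,160:420],None,fx=2,fy=2))
bot.line_to([*C,z],max_speed=.1);print(bot.current_contact_force())
bot.set_gripper(.1,35);print("grip mm",bot.current_opening()*92,bot.current_contact_force())
Q=C-.088*SX
bot.line_to([*Q,z],max_speed=.05);print("slid",bot.current_opening()*92,np.round(bot.current_contact_force(),1))
t=bot.read_camera("top");cv2.imwrite("pics/m3.png",cv2.resize(t["pixels"][130:330,180:400],None,fx=2.5,fy=2.5))
print(k,bot.current_clock())
```

```text
tray scene ((0.46759307384490967, -0.2932950258255005), (0.1352497637271881, 0.08208094537258148), 13.772881507873535)
[-0.16435455 -1.25973494 -0.02645185]
grip mm 25.487886041460182 [-0.31535938 -1.31140402  1.82355684]
slid 25.633364676368732 [ 0.6 -0.6 -0.1]
0 33.9
```

View pics/m3.png

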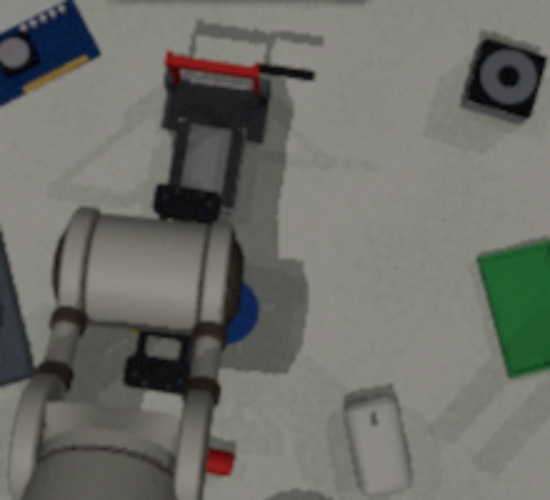

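Run:
```python
from h import *
Q=F+(.016-.088)*SX
bot.line_to([*Q,.13],max_speed=.12);print("lifted",bot.current_opening()*92)
ta=np.radians(13.6);TX=np.array([np.cos(ta),np.sin(ta)]);T=np.array([.465,-.2945])-.034*TX
bot.goto([*T,.13],list(down(ta)))
bot.line_to([*T,.018],max_speed=.08);f0=bot.current_contact_force();print(f0)
for z in(.0155,.014,.013,.012):
    bot.line_to([*T,z],max_speed=.02);f=bot.current_contact_force();print(z,np.round(f-f0,2))
    if f[2]-f0[2]>1: break
bot.set_gripper(.42);bot.hold(.3);bot.line_to([*T,.14],max_speed=.1)
p=[.42,.0,.33];bot.goto(p,best(p,0))
t=bot.read_camera("top");s=bot.read_camera("scene");print(bot.current_clock())
np.save("t3.npy",t,allow_pickle=True)
a=cv2.resize(t["pixels"][210:300,340:440],None,fx=4,fy=4);b=cv2.resize(s["pixels"][120:210,190:290],None,fx=4,fy=4);cv2.imwrite("pics/m4.png",np.hstack([a,b]))
```

```text
lifted 26.138296870507578
[ 0.32804264  0.47598897 -0.68125255]
0.0155 [ 0.14 -0.66 -0.46]
0.014 [-0.45 -0.53 -0.2 ]
0.013 [-0.07 -1.19 -0.17]
0.012 [-0.87  0.06  3.11]
42.4667
```

View pics/m4.png

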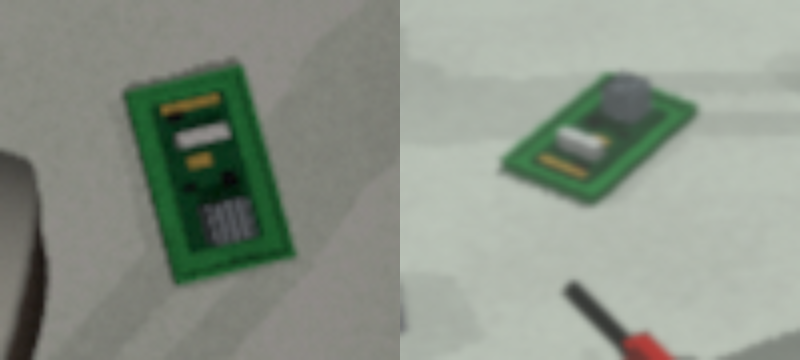

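Run:
```python
from h import *
bot.set_gripper(.65)
pa=np.radians(-6.6)
mv("blue",(.0255,.0245),BM,BD,ma+np.pi/2,pa)
mv("yellow",(.0255,.0245),YM,YD,ma+np.pi/2,pa)
p=[.35,.35,.3];bot.goto(p,best(p,0))
t=bot.read_camera("top");s=bot.read_camera("scene");print(bot.current_clock())
for n,h,d in(("blue",(100,130,90,40),BD),("yel",(15,35,100,60),YD)):
    x=cv2.minEnclosingCircle(big(mask(t["pixels"],*h,(215,230,295,280))));print(n,x,cast(t,x[0],.002),d)
a=cv2.resize(t["pixels"][140:300,200:440],None,fx=1.6,fy=1.6);b=cv2.resize(s["pixels"][140:300,210:390],None,fx=1.6,fy=1.6);cv2.imwrite("pics/m5.png",np.hstack([a,b]))
```

```text
blue grip 0.47866284795323844
held 0.476129131193155
t 50.6083
yellow grip 0.4725504645081142
held 0.47694463633403855
t 58.35
59.6333
blue ((269.77679443359375, 253.86607360839844), 13.156972885131836) [0.457827   0.03232919] [0.4577 0.0314]
yel ((238.0, 250.0), 13.453723907470703) [0.46726734 0.11847542] [0.468  0.1188]
```

View pics/m5.png

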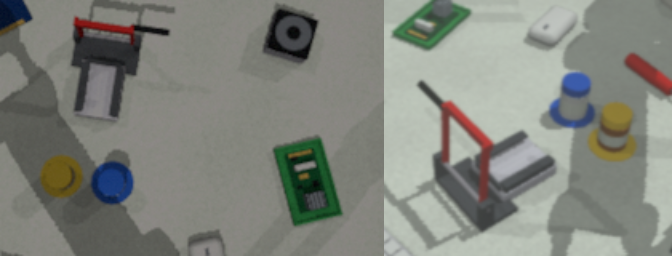

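Both pots stand upright in the middle of their own discs. The bar is up and the board lies flat in the tray, so I'm handing in.

```bash
python3 -c "
from workcell import bot
bot.job_done();print(bot.current_clock())"
```

```text
the job is handed in; nothing more can be done
the job is handed in; nothing more can be done
```

I completed all four steps in order and handed the job in at about 60 s of the 144 s allowed; the hand-in reports no verdict.

- **Pots to the mat:** both pots were set down on the grey mat, measured within about 1 mm of where I aimed.
- **Clamp bar:** I swung it up along an arc to about 1.5 rad and it stayed up. I never measured the angle; the last pictures show it near vertical. The wrist force reached about 20 N during the swing, probably because my hinge position was a few mm off.
- **Board:** I slid it out 88 mm by the heat sink and lowered it into the tray until contact (about 3 N). It looks flat and centred in the tray, judged by eye.
- **Pots back home:** each pot stands upright on its own disc, with no visible offset in the top and scene pictures. I did not measure the pot-to-disc distance separately. The disc positions agreed to about 2 mm between the three cameras.

No check failed. The only disagreement was the tray centre, which differed by about 4 mm between the top and scene cameras. I used the average, well inside the 20 mm tolerance.

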